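Shut the food dryer, fan one click up, start it

TASK

The loaded bench dryer is ready to run: push its door fully shut, then turn the big knurled fan dial exactly one click clockwise (one speed up from where it stands) with a fingertip, without gripping the dial, and then press the start button all the way down and let it come back up. Do it all with the fingertips, leave the small temperature dial as it is set, and do not move or lift any of the other things on the dryer and the bench.

Things in the scene. Friction and masses are not known exactly. Their poses are not given: they have to be found in the camera images.
- dryer: Steel bench-top dryer, fixed: 340 mm deep (x), 360 wide (y), roof 200 mm above the bench. Origin: centre of its underside; x points from the front (door, facing the robot) to the back, y to the left seen from the front. On a 4 mm panel on the roof's front, in line at x = -115 mm: fan dial y = +85, temperature dial y = -5, start button y = -95 mm. Loose things stand on the roof's rear.
- door (a joint): Door angle, rad: 0 shut (stop, no latch), grows as it opens towards the robot; starts at 0.12 to 0.26. Steel frame with window, 16 mm thick, 356 wide, 12 to 184 mm above the bench; vertical hinge at the dryer's x = -171, y = +178 mm. It stays where left (0.2 N at the free edge moves it). Bow handle 33 mm proud, 25 mm from the free edge, 37 to 119 mm above the bench.
- door_push (a point): Point on the door's outer face, 45 mm from its free edge (311 mm from the hinge) and 160 mm above the bench, above the handle: a good place to push. Its x points into the door (the closing direction), its y towards the hinge.
- fan_dial (a joint): Angle of the fan dial, rad, growing clockwise from above. Three spring detents: 0 low, 0.70 medium, 1.40 high; stops at -0.08 and 1.48. It starts at rest in low or in medium. The detent resists with up to about 0.035 N m and, half way (0.35) to the next, snaps on into it.
- fan_dial_top (a point): Centre of the flat top of the fan dial: aluminium cylinder with knurled side and vertical axis, 60 mm across, 24 mm tall, top 229 mm above the bench. A black line on the top is its pointer; three white dots of growing size on the panel behind it mark low, medium and high. The point's axes turn with the dial, z up.
- fan_dial_mark (a point): Outer end of the pointer line on the dial's top, 27 mm from the axis.
- temp_dial (a joint): Angle of the small temperature dial in rad, growing clockwise from above: grey, 36 mm across, with a raised bar across it, top 225 mm above the bench. It is to stay as it is.
- start (a joint): Depression of the start button in m: 0 up, 0.006 fully down; a spring returns it. Fully down takes 5 N, and it starts to move at 1.5 N.
- start_top (a point): Centre of the start button's flat top: a grey round button 28 mm across in a black round collar 44 mm across; the top is 226 mm above the bench when up, and 220 mm when fully down, which is 4 mm above the collar's rim.
- temp_dial_mark (a point): Outer end of the white pointer line on the temperature dial's bar, 15 mm from its axis.
- roof_jar: Bystander: small lidded glass jar, 52 mm across, 62 mm tall, standing on the rear of the dryer's roof. Origin: centre of its underside.
- roof_tin: Bystander: low steel tin, 62 mm across, 44 mm tall, standing on the rear of the dryer's roof. Origin: centre of its underside.
- spray: Bystander: clear plastic bottle, 68 mm across, 190 mm tall, on the bench. Origin: centre of its underside.
- big_jar: Bystander: amber glass jar, 90 mm across, 130 mm tall, on the bench. Origin: centre of its underside.
- bowl: Bystander: steel bowl, 150 mm across, 60 mm tall, on the bench. Origin: centre of its underside.
- scoop: Bystander: steel scoop, a 68 mm cup 45 mm tall with a rod handle reaching 135 mm from its centre, on the bench. Origin: centre of its underside.
- brush: Bystander: hand brush lying on the bench.

How it is judged (in metres and radians):
On the way, in this order (a step that is already met when the one before it is completed fails the run):
1. the door is fully shut (value of joint door below 0.03 rad), for 0.2 s.
2. the fan dial rests in the next detent up from its start ((value of joint fan_dial between 0.58 and 0.82 rad or value of joint fan_dial between 1.28 and 1.52 rad) and distance of fan_dial_mark from where it was at the start of the episode between 0.0134 and 0.0235 m and value of joint door below 0.03 rad), for 0.3 s.
3. the start button is pressed all the way down (value of joint start above 0.0045 m and (value of joint fan_dial between 0.58 and 0.82 rad or value of joint fan_dial between 1.28 and 1.52 rad) and distance of fan_dial_mark from where it was at the start of the episode between 0.0134 and 0.0235 m), for 0.1 s.
At the end, for the whole second after the job is handed in: The door is within 0.03 rad of shut; the fan dial rests within 0.12 rad of the detent one step (0.70 rad) clockwise from the one it started in; the start button has been pressed at least 4.5 mm and is up again (within 1.5 mm); nothing else was disturbed (all of step 2 and value of joint start below 0.0015 m and velocity of joint fan_dial below 0.1 rad/s); the robot touches nothing.
It fails at once if the fan dial is gripped: the fingers straddle it (horizontal distance between the grasp point and fan_dial_top below 0.01 m and z of the grasp point in the frame of fan_dial_top below 0.014 m).
It fails at once if the temperature dial is turned from its setting (distance of temp_dial_mark from where it was at the start of the episode above 0.003 m).
It fails at once if a bystander is lifted or pushed away by more than 25 mm (distance of any of roof_jar, roof_tin, spray, big_jar, bowl, scoop, brush from where it was at the start of the episode above 0.025 m).
It also fails if it takes over 48 s, if anything falls off the work surface, if the arm or the gripper's body presses on something with over 40 N, if the wrist force passes 120 N, or if a joint passes its speed limit or range.

ROBOT

A 6-joint arm with a two-finger parallel gripper is mounted at the origin on the work surface. World frame = base frame: x ahead of the robot, y to its left, z up, the work surface at z = 0. Lengths are in mm, angles in rad, forces in N, time in s.
With the tool pointing down it reaches from about 250 to 850 mm from the base axis. Payload 12.5 kg.
Tool frame: the origin (TCP) lies at the very end of the fingers, on their centre line; the grasp point (between the pads) lies 19 mm behind it; z points along the fingers, y is the line along which they close (so a half turn about z gives the same grasp; the last joint's range is limited). The gripper opens to 93 mm and grips with 3 to 60 N. Pads are 15 mm wide; open, the fingers measure 128 mm over their backs; the gripper's body (75 mm by 188 mm) begins 65 mm behind the grasp point.
Start: joints at [-0.085, 0.351, 1.652, -0, 1.139, -0.085], TCP at [549.986, 0.027, 191.333] pointing down, gripper open.
Joint ranges: [-2.75, 2.75], [-0.79, 2.1], [0.01, 2.65], [-1.57, 4.71], [0.07, 3.14], [-2.87, 2.87]. Speed limits (rad/s): [2.22, 2.22, 2.79, 3.14, 3.14, 3.14].

INTERFACE

Orientations are given as a 3x3 rotation matrix whose columns are the frame's x, y, z axes.
In Python, from cell import state, viewer, manip gives the robot as it stands.
- The arm moves only by the tool move_arm, never from a script. Its argument "moves" is a list of rows, each a list of 7 numbers: the shift along the tool's x, y, z in m, then the turn, a rotation vector about the tool's x, y, z in degrees, then the finger opening in m, from 0 to 0.093. A call has 1 to 10 rows; each row is the pose to reach, as a shift and turn from the pose commanded when the call began, along the tool's axes at that moment; what a row does not reach only later rows make up. A row lasts 1/10 s, in which the tool goes at most 50 mm and 8.59 degrees, less where a joint would pass 70% of its speed; a pose out of reach is approached as far as the arm can. A call with a gripper value outside its range is refused whole. The fingers move at their own pace and stop on an object; "squeeze" is the grip in N (left out, the last holds). Time passes only in rows, so rows that repeat a pose let the fingers close. It gives the time, the measured TCP pose, the force, the opening and the grip force at its end, in the units of the state.
- state(): the state, without advancing time (a new reading comes with each control period).
- viewer.snapshot(name): name is "scene" or "side" or "wrist"; returns the picture (480x640x3 uint8, red, green, blue); there is no depth.
- viewer.camera_model(name): a dict with "mtx" (3x3 intrinsics, pixels), "distortion" ([k1, k2, p1, p2, k3] as OpenCV has them; the pictures are not rectified), "R" (3x3) and "t" (3): a world point X has camera coordinates R X + t. Camera axes: x right, y down, z forward; pixel columns grow to the right and rows downward; lengths in mm; the calibration is good to about 2 mm. A picture is of the moment at which its call begins: read the wrist's pose just before it. camera_model takes no time and is no camera call; for the wrist camera it gives the pose at the moment of the call.
- manip.close_job(): hands the job in; it is judged then, once.
Trained networks look in the newest picture that a camera, given by its name, has taken for a name from the list of things; names that differ only in an ending like _2 or _b are one class to them, and where a whole thing is asked for, a point or a joint stands for the part that bears it (a point fixed in the world has none). Each returns a list of dicts, best first, with "confidence" (0 to 1); they miss things now and then, are a little off and sometimes report something else, mostly with a low value. They report only what shows in the picture. A call takes as long as a camera call.
- viewer.regions_of(camera, label): "region" (480x640 bool, what is visible of it).
- viewer.mark_of(camera, label): "at" ([x, y, z] in mm, in the coordinates of the camera as it stood for that picture, good to about 4 mm: a listed point, or the origin of a listed thing).
The state is a dict: "time_s": time; "q": joint angles; "joint_velocities": joint speeds; "joint_efforts": joint torques, N m; "ee_pos": TCP position; "tool_rot": TCP orientation; "force": force on the tool from outside, world axes, zero at the start; "wrist_torque": the same for the moment, N m; "finger_gap": opening from 0.0 (shut) to 1.0 (fully open); "grip_force": force on a finger pad.
Only numpy, scipy, OpenCV 4.12 (cv2) and the standard library are available. Lean on these libraries where they do the work, as an engineer would, in place of code of your own. Each camera call takes 0.05 s, during which the arm holds its last target. There are 200 camera calls.

## Working session

There is one attempt and no reset: what is moved stays moved. The work goes in short steps, Python scripts to look and compute and a tool call to move; the robot and the scene stay as the last step left them, time stands still between calls to the robot, and variables do not carry over. Pictures are saved under pics/ and viewed, at most 10 in all, crops included, and the job is handed in when it is done.

Besides the shell and the picture viewer there is one more tool, called after "Request:" in YAML: its name, and indented under it one key for each argument. move_arm: Moves the arm, as the interface text tells. Its arguments: {"type":"object","properties":{"moves":{"type":"array","items":{"type":"array","items":{"type":"number"}}},"squeeze":{"type":"number"}},"required":["moves"]}

```bash
mkdir -p pics; cat > h.py <<'E'
import numpy as np, cv2
from cell import state, viewer, manip
def world(cam, label):
    m=viewer.camera_model(cam); R=np.array(m["R"]);t=np.array(m["t"])
    return [(np.round(R.T@(np.array(d["at"])-t),1),round(d["confidence"],2)) for d in viewer.mark_of(cam,label)[:2]]
def pix(cam,P):
    m=viewer.camera_model(cam)
    r=cv2.Rodrigues(np.array(m["R"]))[0]
    return cv2.projectPoints(np.array(P,float).reshape(-1,1,3),r,np.array(m["t"],float),np.array(m["mtx"]),np.array(m["distortion"],float))[0][:,0]
def ray(cam,uv,z):
    m=viewer.camera_model(cam);R=np.array(m["R"]);t=np.array(m["t"])
    n=cv2.undistortPoints(np.array(uv,float).reshape(-1,1,2),np.array(m["mtx"]),np.array(m["distortion"],float))[:,0]
    d=np.c_[n,np.ones(len(n))]@R; c=-R.T@t
    return c+d*((z-c[2])/d[:,2])[:,None]
def snap(cam,name=None):
    im=viewer.snapshot(cam)
    if name: cv2.imwrite(f"pics/{name}.png",im[:,:,::-1])
    return im
E
python3 - <<'E'
from h import *
for c in ("scene","side","wrist"):
    snap(c,c+"0")
    for l in ("dryer","door_push","fan_dial_top","fan_dial_mark","start_top","temp_dial_mark","roof_jar","roof_tin","spray","big_jar","bowl","scoop","brush"):
        if c=="wrist" and l in("roof_jar","roof_tin","spray","big_jar","bowl","scoop","brush"): continue
        print(c,l,world(c,l))
s=state();print(s["time_s"],s["ee_pos"],s["tool_rot"])
a=[cv2.imread(f"pics/{c}0.png") for c in ("scene","side")]
E
```

```text
scene dryer []
scene door_push [(array([ 511.3, -116.3,  159.2]), 0.97)]
scene fan_dial_top [(array([606.1, 115.8, 230.2]), 0.69)]
scene fan_dial_mark [(array([622.2, 132.3, 228.7]), 0.82)]
scene start_top [(array([638.7, -62.5, 224.5]), 0.54), (array([713.5, 183.1, 199.3]), 0.53)]
scene temp_dial_mark [(array([634.5,  18.8, 220.8]), 0.51)]
scene roof_jar [(array([713.9, 180.8, 199.5]), 0.9), (array([766.4, -56.9, 202.5]), 0.72)]
scene roof_tin [(array([768.9, -56.4, 200.5]), 0.68)]
scene spray [(array([634.4, 425.8,  -1.5]), 0.79), (array([713.5, 180.3, 200. ]), 0.29)]
scene big_jar [(array([ 558.3, -423.2,   -1.1]), 0.76)]
scene bowl [(array([ 432.7, -549.3,    3.3]), 0.83)]
scene scoop [(array([ 511.8, -117.1,  156.2]), 0.74), (array([397.1, 398.4,  -3.2]), 0.71)]
scene brush [(array([ 344.3, -357.2,    3.6]), 0.84)]
side dryer [(array([398.7, 396.5,  -1.5]), 0.18)]
side door_push [(array([ 510.3, -117.3,  160.9]), 0.61)]
side fan_dial_top [(array([603.4, 111.5, 229.5]), 0.61)]
side fan_dial_mark [(array([625. , 132.8, 232.5]), 0.68)]
side start_top [(array([640.7, -64.4, 222. ]), 0.37)]
side temp_dial_mark [(array([636.9,  16.8, 220.8]), 0.61)]
side roof_jar [(array([715.7, 173.3, 195.8]), 0.78)]
side roof_tin [(array([766.2, -52.8, 199.4]), 0.65)]
side spray []
side big_jar [(array([ 559.5, -424.1,   -0.7]), 0.61)]
side bowl [(array([ 433.9, -554.7,   -2. ]), 0.7)]
side scoop [(array([399.4, 397.7,  -1. ]), 0.6)]
side brush [(array([ 349.8, -350.8,   -3. ]), 0.75)]
wrist dryer []
wrist door_push [(array([ 513.7, -115.3,  157.7]), 0.73)]
wrist fan_dial_top [(array([603.1, 116.9, 227.6]), 0.83)]
wrist fan_dial_mark []
wrist start_top []
wrist temp_dial_mark [(array([641.5,  17. , 228.5]), 0.66)]
1.75 [5.49981190e+02 3.11360313e-02 1.91322040e+02] [[-6.68947033e-06  1.00000000e+00 -1.25042841e-05]
 [ 1.00000000e+00  6.68962322e-06  1.22265615e-05]
 [ 1.22266451e-05 -1.25042023e-05 -1.00000000e+00]]
```

View pics/scene0.png

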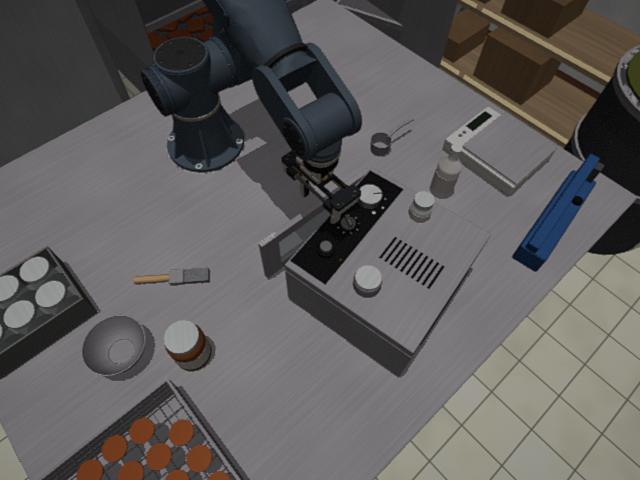

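View pics/side0.png

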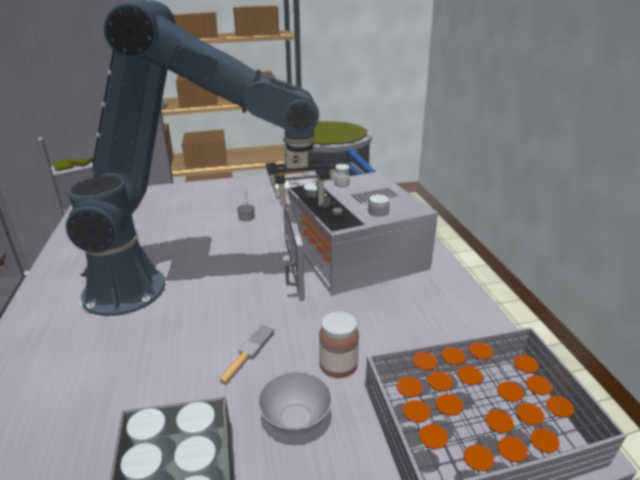

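The scene shows the dryer with the door ajar, near pixel (285,245). The fan dial is at (370,195), the temperature dial at (348,222) and the button at (326,247). The gripper is just over the front panel, so I'll check clearance before moving.

```bash
python3 - <<'E'
from h import *
s=state();print(s["finger_gap"],s["force"],s["time_s"],s["q"])
for z in (191,): print(pix("scene",[[550,0,z],[597,0,z],[503,0,z],[604,115,229],[640,-63,226],[622,26,225]]))
a=cv2.resize(cv2.imread("pics/scene0.png")[140:300,240:440],None,fx=4,fy=4,interpolation=2)[:600]
cv2.imwrite("pics/crop1.png",a)
E
```

```text
1.0009409406911869 [-0.31028654 -0.01340026  0.79360152] 1.75 [-8.45989792e-02  3.50705920e-01  1.65181911e+00  1.22502109e-05
  1.13908112e+00 -8.46107947e-02]
[[319.27057926 213.1179182 ]
 [332.32084158 225.18321732]
 [306.63376816 201.43482704]
 [369.63427706 191.9358047 ]
 [325.40515736 244.40103411]
 [348.19224113 217.87819537]]
```

View pics/crop1.png

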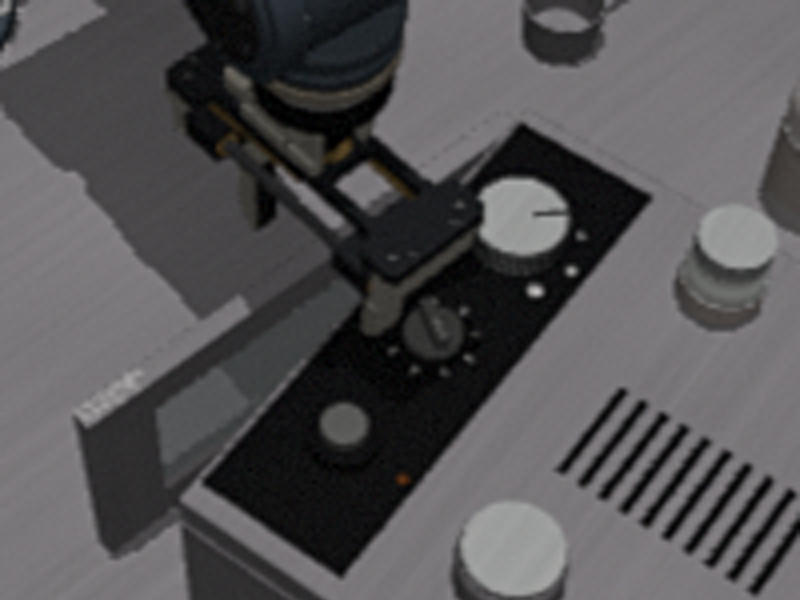

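View pics/wrist0.png

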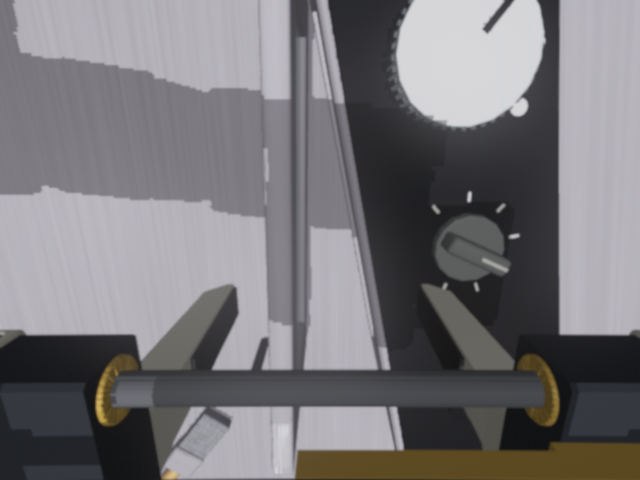

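The fan pointer is at the smallest dot, which is low, so the target is medium. The dials agree with a dryer yaw of about 0.2 rad and an origin near (734, 55), and the door is about 0.21 rad open. Next I raise the tool, align it with the dryer, close the fingers and go down in front of the door's push point.

Request:
move_arm:
  moves:
    - [0,0,-0.05,0,0,0,0.093]
    - [-0.03,-0.03,-0.08,0,0,-5.7,0]
    - [-0.07,-0.06,-0.08,0,0,-11.5,0]
    - [-0.11,-0.08,-0.08,0,0,-11.5,0]
    - [-0.131,-0.085,-0.08,0,0,-11.5,0]
    - [-0.131,-0.085,-0.04,0,0,-11.5,0]
    - [-0.131,-0.085,0.0,0,0,-11.5,0]
    - [-0.131,-0.085,0.029,0,0,-11.5,0]
    - [-0.131,-0.085,0.029,0,0,-11.5,0]
    - [-0.131,-0.085,0.029,0,0,-11.5,0]

```text
time_s: 2.75
ee_pos: [465.3, -131.1, 163.2]
tool_rot: [[-0.199, 0.98, 0.0], [0.98, 0.199, -0.0], [-0.0, 0.0, -1.0]]
force: [0.8, 0.3, 0.2]
finger_gap: 0.279
grip_force: 0.0
```

```bash
python3 - <<'E'
from h import *
s=state();print(s["ee_pos"],np.round(s["tool_rot"],3),s["force"],s["finger_gap"])
im=snap("scene","scene1")
for c in ("scene",):
    for l in ("fan_dial_top","fan_dial_mark","start_top","door_push","temp_dial_mark"): print(l,world(c,l))
snap("side")
for l in ("fan_dial_top","fan_dial_mark","start_top","door_push"): print(l,world("side",l))
E
```

```text
[ 465.34591113 -131.08063255  163.18030909] [[-0.199  0.98   0.   ]
 [ 0.98   0.199 -0.   ]
 [-0.     0.    -1.   ]] [0.78663526 0.3472452  0.20204489] 0.2794671282290725
fan_dial_top [(array([604. , 116.4, 229. ]), 0.83)]
fan_dial_mark [(array([621.8, 135.2, 230. ]), 0.9)]
start_top [(array([638.3, -64.4, 228.2]), 0.54)]
door_push [(array([ 509.7, -117.9,  157.6]), 0.59)]
temp_dial_mark [(array([633.6,  15.3, 221.1]), 0.61)]
fan_dial_top [(array([604.1, 111.9, 227.8]), 0.44)]
fan_dial_mark []
start_top [(array([639.5, -61.8, 225.8]), 0.57)]
door_push [(array([ 511.6, -119.7,  160.7]), 0.95), (array([717.1, 173.9, 196.4]), 0.56)]
```

Request:
move_arm:
  moves:
    - [0,0,0,0,0,0,0]
    - [0,0.005,0,0,0,0,0]
    - [0,0.015,0,0,0,0,0]
    - [0,0.025,0,0,0,0,0]
    - [0,0.035,0,0,0,0,0]
    - [0,0.045,0,0,0,0,0]
    - [0,0.055,0,0,0,0,0]
    - [0,0.065,0,0,0,0,0]
    - [0,0.075,0,0,0,0,0]
    - [0,0.08,0,0,0,0,0]

```text
time_s: 4.3
ee_pos: [544.3, -114.8, 162.2]
tool_rot: [[-0.2, 0.98, 0.0], [0.98, 0.2, 0.0], [-0.0, 0.0, -1.0]]
force: [-0.7, 0.7, 0.2]
finger_gap: 0.002
grip_force: 0.0
```

```bash
python3 - <<'E'
from h import *
snap("scene"); print(world("scene","door_push")); snap("side"); print(world("side","door_push"))
O=np.array([733.7,54.7]);x=np.array([.98,.2]);y=np.array([-.2,.98])
print((state()["ee_pos"][:2]-O)@np.c_[x,y])
E
```

```text
[(array([ 508.5, -116.7,  158.1]), 0.72)]
[(array([ 511. , -114.7,  157.7]), 0.58)]
[-220.65711982 -128.18881442]
```

```bash
python3 - <<'E'
from h import *
a=snap("scene")[150:300,220:420,::-1]; b=snap("side")[150:330,220:460,::-1]
r=lambda i,w,h: cv2.resize(i,(w,h),interpolation=2)
cv2.imwrite("pics/c2.png",np.hstack([r(a,400,300),r(b,400,300)]))
print(pix("scene",[[544,-115,162],[510,-116,160]]),pix("side",[[544,-115,162],[510,-116,160]]))
E
```

```text
[[282.27593492 244.44587773]
 [273.16847143 236.15408447]] [[306.48817294 241.48175562]
 [294.32664387 243.67280728]]
```

View pics/c2.png

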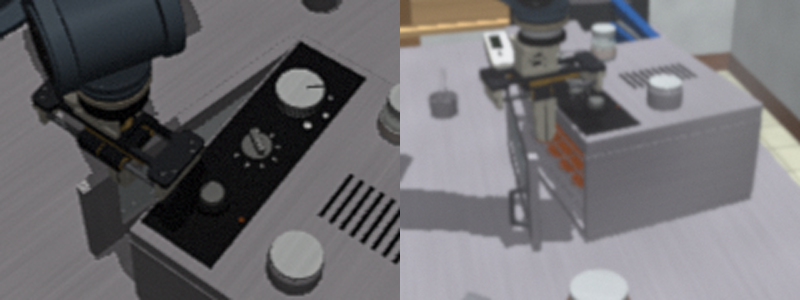

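```bash
python3 - <<'E'
from h import *
a=snap("scene")[205:275,240:333,::-1]; b=snap("side")[190:265,260:360,::-1]; w=snap("wrist")[:,:,::-1]
r=lambda i,ww,h: cv2.resize(i,(ww,h),interpolation=2)
cv2.imwrite("pics/c3.png",np.vstack([np.hstack([r(a,400,300),r(b,400,300)]),np.hstack([r(w,400,300),np.zeros((300,400,3),np.uint8)])]))
s=state();print(s["force"],s["time_s"],s["ee_pos"])
E
```

```text
[-0.20946432 -0.35951533 -0.15648019] 4.75 [ 543.20817965 -115.11391046  162.44580463]
```

View pics/c3.png

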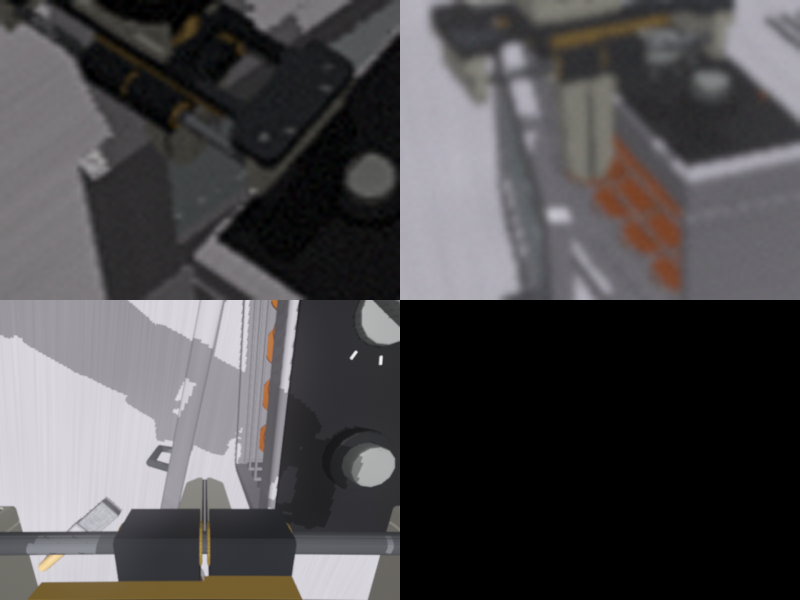

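```bash
python3 - <<'E'
from h import *
for z in (162,175,184,190): print(z,"tip wrist",ray("wrist",[[328,288]],z).round(1),"side",ray("side",[[307,235]],z).round(1), pix("side",[[543,-115,z]]).round(1), pix("wrist",[[543,-115,z]]).round(1))
print("door top L/R",ray("wrist",[[269,288],[304,288]],184).round(1))
s=state(); print(s["q"])
E
```

```text
162 tip wrist [[ 545.2 -120.7  162. ]] side [[552.  -79.1 162. ]] [[306.1 241.5]] [[326.4 278.7]]
175 tip wrist [[ 543.9 -114.9  175. ]] side [[ 548.1 -102.4  175. ]] [[306.  237.4]] [[326.3 287.9]]
184 tip wrist [[ 543.1 -110.8  184. ]] side [[ 545.3 -118.5  184. ]] [[305.9 234.5]] [[326.2 295. ]]
190 tip wrist [[ 542.5 -108.1  190. ]] side [[ 543.5 -129.2  190. ]] [[305.9 232.6]] [[326.2 300.1]]
door top L/R [[ 512.4 -117.   184. ]
 [ 530.6 -113.3  184. ]]
[-2.92663294e-01  3.91750300e-01  1.66858157e+00 -6.66165549e-06
  1.08118362e+00 -4.93148094e-01]
```

The tip shows at z of about 188 in both views, while the reported TCP is at 162. The fingertips therefore end about 25 mm above the reported TCP, and they passed over the door without touching it. I'll back off, go lower and push again.

Request:
move_arm:
  moves:
    - [0,-0.005,-0.02,0,0,0,0]
    - [0,-0.04,-0.02,0,0,0,0]
    - [0,-0.08,-0.02,0,0,0,0]
    - [0,-0.085,0.01,0,0,0,0]
    - [0,-0.085,0.028,0,0,0,0]
    - [0,-0.075,0.028,0,0,0,0]
    - [0,-0.06,0.028,0,0,0,0]
    - [0,-0.045,0.028,0,0,0,0]
    - [0,-0.035,0.028,0,0,0,0]
    - [0,-0.03,0.028,0,0,0,0]

```text
time_s: 5.75
ee_pos: [515.3, -120.8, 134.9]
tool_rot: [[-0.2, 0.98, 0.001], [0.98, 0.2, -0.0], [-0.0, 0.001, -1.0]]
force: [-1.3, -0.2, 0.4]
finger_gap: 0.01
grip_force: 0.3
```

```bash
python3 - <<'E'
from h import *
snap("side"); print(world("side","door_push")); snap("wrist"); print(world("wrist","door_push"))
s=state();print(s["force"],s["ee_pos"])
E
```

```text
[(array([ 530.5, -119.1,  159.9]), 0.88)]
[(array([ 536.1, -118.9,  159.5]), 0.67)]
[-0.19209727 -0.46354016  0.07552252] [ 513.74973659 -120.97683945  134.40376807]
```

The door is moving with the finger, so I keep pushing.

Request:
move_arm:
  moves:
    - [0,0.01,0,0,0,0,0]
    - [0,0.02,0,0,0,0,0]
    - [0,0.028,0,0,0,0,0]
    - [0,0.033,0,0,0,0,0]
    - [0,0.037,0,0,0,0,0]
    - [0,0.041,0,0,0,0,0]
    - [0,0.043,0,0,0,0,0]

```text
time_s: 6.65
ee_pos: [556.4, -112.4, 134.3]
tool_rot: [[-0.199, 0.98, -0.0], [0.98, 0.199, -0.0], [0.0, -0.0, -1.0]]
force: [-1.0, -0.1, -0.2]
finger_gap: 0.005
grip_force: 0.2
```

Request:
move_arm:
  moves:
    - [0,0.002,0,0,0,0,0]
    - [0,0.004,0,0,0,0,0]
    - [0,0.006,0,0,0,0,0]
    - [0,0.006,0,0,0,0,0]

```text
time_s: 7.05
ee_pos: [561.2, -111.4, 134.3]
tool_rot: [[-0.199, 0.98, -0.002], [0.98, 0.199, -0.0], [0.0, -0.002, -1.0]]
force: [-5.6, -1.9, 3.0]
finger_gap: 0.006
grip_force: 3.1
```

Request:
move_arm:
  moves:
    - [0,0.002,0,0,0,0,0]
    - [0,0.003,0,0,0,0,0]
    - [0,0.003,0,0,0,0,0]
    - [0,0.003,0,0,0,0,0]

```text
time_s: 7.45
ee_pos: [561.1, -111.4, 134.3]
tool_rot: [[-0.199, 0.98, -0.009], [0.98, 0.199, -0.001], [0.001, -0.009, -1.0]]
force: [-23.7, -5.9, 14.5]
finger_gap: 0.004
grip_force: 12.7
```

```bash
python3 - <<'E'
from h import *
snap("side"); print(world("side","door_push"))
s=state();print(s["force"],s["ee_pos"])
E
```

```text
[(array([ 579.2, -113.7,  160.8]), 0.86)]
[-24.0743891   -5.0534369   14.01062129] [ 561.11824484 -111.38493729  134.30487255]
```

The door is shut: about 24 N against the stop, with the push point at x = 579. Next I back off, rise and go over the front of the fan dial, yawed 21° ready for a clockwise sweep.

Request:
move_arm:
  moves:
    - [0,-0.02,0,0,0,0,0]
    - [0,-0.02,-0.05,0,0,0,0]
    - [0,-0.02,-0.1,0,0,0,0]
    - [0.04,0,-0.12,0,0,-7,0]
    - [0.085,0.02,-0.12,0,0,-14,0]
    - [0.13,0.04,-0.12,0,0,-21,0]
    - [0.175,0.055,-0.12,0,0,-21,0]
    - [0.205,0.0625,-0.12,0,0,-21,0]
    - [0.205,0.0625,-0.1,0,0,-21,0]
    - [0.205,0.0625,-0.1,0,0,-21,0]

```text
time_s: 8.55
ee_pos: [584.2, 103.5, 232.2]
tool_rot: [[-0.539, 0.843, -0.004], [0.843, 0.539, -0.0], [0.002, -0.003, -1.0]]
force: [0.5, -0.3, -0.1]
finger_gap: 0.001
grip_force: 0.0
```

```bash
python3 - <<'E'
from h import *
s=state();print(s["force"],s["ee_pos"],np.round(s["tool_rot"],3))
snap("wrist","w4")
for l in ("fan_dial_top","fan_dial_mark","temp_dial_mark"):print(world("wrist",l))
snap("side"); print(world("side","door_push"),world("side","fan_dial_top"))
snap("scene"); print(world("scene","door_push"),world("scene","fan_dial_top"),world("scene","fan_dial_mark"))
E
```

```text
[ 0.53696445 -0.3287073  -0.08349735] [584.15457236 103.46820241 232.19292937] [[-0.539  0.843 -0.004]
 [ 0.843  0.539 -0.   ]
 [ 0.002 -0.003 -1.   ]]
[(array([604.6, 114. , 230.6]), 0.86)]
[(array([627.2, 133.1, 228. ]), 0.97)]
[]
[] [(array([603.4, 116.3, 226.5]), 0.8)]
[(array([ 578.4, -115.1,  156.3]), 0.8)] [(array([ 433.1, -553.1,    1.3]), 0.66), (array([642. , -63.1, 224.1]), 0.22)] [(array([625.8, 134.9, 229.8]), 0.58)]
```

View pics/w4.png

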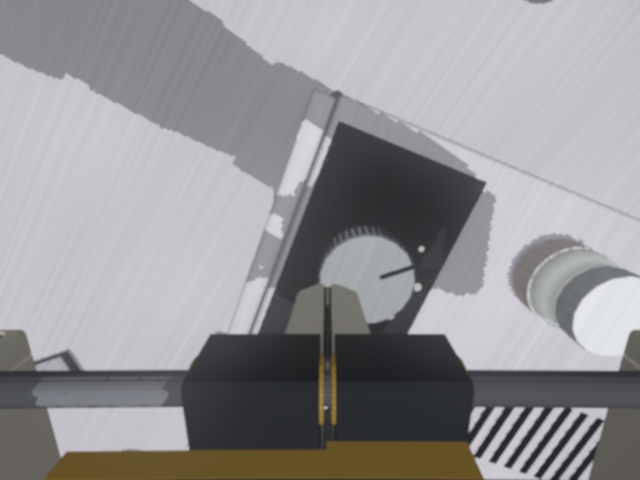

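```bash
python3 - <<'E'
from h import *
C=np.array([604.1,114.8]); az=lambda P:(np.degrees(np.arctan2(P[:,1]-C[1],P[:,0]-C[0])),np.hypot(P[:,0]-C[0],P[:,1]-C[1]))
print("dots",az(ray("wrist",[[421,248],[418,287],[392,318]],204)))
print("ptr",az(ray("wrist",[[380,277],[415,266]],229)), "ctr", ray("wrist",[[367,279]],229))
print("dots scene",az(ray("scene",[[240+580/4,140+236/4],[240+571/4,140+271/4],[240+535/4,140+291/4]],204)),az(ray("scene",[[240+568/4,140+212/4]],229)))
E
```

```text
dots (array([ 44.85212885,   6.9127706 , -28.61301451]), array([41.5676616 , 45.14356801, 49.71663847]))
ptr (array([24.57935886, 43.01450307]), array([10.2267879 , 31.42916346])) ctr [[607.46374873 113.71902357 229.        ]]
dots scene (array([ 44.37588291,   6.84528459, -28.93876228]), array([40.46069133, 43.75395   , 44.76850478])) (array([42.58257535]), array([29.92906818]))
```

The dots lie at azimuths 45°, 7° and -29° and the pointer at 43°, which confirms low. I'll descend until it touches.

Request:
move_arm:
  moves:
    - [0,0,0.015,0,0,0,0]
    - [0,0,0.022,0,0,0,0]
    - [0,0,0.025,0,0,0,0]
    - [0,0,0.025,0,0,0,0]

```text
time_s: 9.5
ee_pos: [585.2, 102.7, 209.1]
tool_rot: [[-0.537, 0.843, -0.001], [0.843, 0.537, -0.0], [0.0, -0.001, -1.0]]
force: [-0.6, 0.1, 0.5]
finger_gap: 0.007
grip_force: 0.0
```

Request:
move_arm:
  moves:
    - [0,0,0.001,0,0,0,0]
    - [0,0,0.002,0,0,0,0]
    - [0,0,0.003,0,0,0,0]
    - [0,0,0.004,0,0,0,0]

```text
time_s: 9.9
ee_pos: [585.4, 102.7, 205.4]
tool_rot: [[-0.537, 0.843, 0.0], [0.843, 0.537, -0.0], [-0.0, 0.0, -1.0]]
force: [-0.2, 0.1, 1.2]
finger_gap: 0.008
grip_force: 0.0
```

Request:
move_arm:
  moves:
    - [0,0,0.001,0,0,0,0]
    - [0,0,0.002,0,0,0,0]
    - [0,0,0.002,0,0,0,0]

```text
time_s: 10.2
ee_pos: [585.2, 102.7, 203.2]
tool_rot: [[-0.537, 0.843, -0.0], [0.843, 0.537, -0.0], [0.0, -0.0, -1.0]]
force: [-0.1, -0.4, 0.3]
finger_gap: 0.003
grip_force: 0.0
```

Request:
move_arm:
  moves:
    - [0,0,0.001,0,0,0,0]
    - [0,0,0.002,0,0,0,0]
    - [0,0,0.002,0,0,0,0]

```text
time_s: 10.5
ee_pos: [585.4, 102.7, 202.0]
tool_rot: [[-0.537, 0.843, 0.001], [0.843, 0.537, -0.0], [-0.0, 0.0, -1.0]]
force: [-1.5, -0.7, 6.1]
finger_gap: 0.008
grip_force: 2.7
```

Contact is at TCP z of about 202, so the tip offset is about 27 mm. I press 1 mm further, then sweep 42° clockwise about the dial axis.

Request:
move_arm:
  moves:
    - [0,0,0.001,0,0,0,0]
    - [0.0027,0.0002,0.001,0,0,7,0]
    - [0.0054,0.0007,0.001,0,0,14,0]
    - [0.0081,0.0015,0.001,0,0,21,0]
    - [0.0106,0.0026,0.001,0,0,28,0]
    - [0.0129,0.0041,0.001,0,0,35,0]
    - [0.0151,0.0058,0.001,0,0,42,0]
    - [0.0151,0.0058,0.001,0,0,42,0]

```text
time_s: 11.3
ee_pos: [583.2, 119.0, 201.8]
tool_rot: [[0.169, 0.986, 0.003], [0.986, -0.169, 0.0], [0.001, 0.003, -1.0]]
force: [0.3, -0.2, 10.0]
finger_gap: 0.002
grip_force: 4.5
```

```bash
python3 - <<'E'
from h import *
s=state();print(s["force"],s["ee_pos"],np.round(s["tool_rot"],3))
C=np.array([604.5,114.6])
for c in("wrist","scene","side"):
    snap(c,c+"5")
    for m,k in world(c,"fan_dial_mark"): print(c,m,k,np.degrees(np.arctan2(*(m[:2]-C)[::-1])),np.hypot(*(m[:2]-C)))
E
```

```text
[ 0.32122204 -0.15417103  9.95029278] [583.20424116 118.97271437 201.82880502] [[ 0.169  0.986  0.003]
 [ 0.986 -0.169  0.   ]
 [ 0.001  0.003 -1.   ]]
wrist [635.7 121.3 227.5] 0.61 12.119837302818 31.91128327096864
scene [630.1 122.  229.3] 0.67 16.122598777717194 26.648076853686856
scene [ 579.8 -114.8  159.8] 0.64 -96.14548611789344 230.7259196536011
side [636.  117.7 231. ] 0.75 5.620533828591993 31.652172121356855
```

The mark has turned from about 43° to about 8–16°. I lift and check.

Request:
move_arm:
  moves:
    - [0,0,-0.005,0,0,0,0]
    - [0,0,-0.04,0,0,0,0]
    - [0,0,-0.06,0,0,0,0]
    - [0,-0.03,-0.06,0,0,0,0]
    - [0,-0.03,-0.06,0,0,0,0]

```text
time_s: 12.1
ee_pos: [550.7, 123.9, 261.0]
tool_rot: [[0.164, 0.986, -0.0], [0.986, -0.164, 0.0], [0.0, -0.0, -1.0]]
force: [0.1, 0.4, 0.5]
finger_gap: 0.008
grip_force: 0.0
```

```bash
python3 - <<'E'
from h import *
s=state();print(s["force"],s["ee_pos"],np.round(s["tool_rot"],3))
C=np.array([604.5,114.6])
for c in("wrist","scene","side"):
    snap(c,c+"6")
    for m,k in world(c,"fan_dial_mark")[:1]: print(c,m,k,np.degrees(np.arctan2(*(m[:2]-C)[::-1])),np.hypot(*(m[:2]-C)))
    print(world(c,"temp_dial_mark"),world(c,"start_top"),world(c,"door_push"))
E
```

```text
[0.13701723 0.38197012 0.53494476] [550.72826666 123.93019244 261.01524394] [[ 0.164  0.986 -0.   ]
 [ 0.986 -0.164  0.   ]
 [ 0.    -0.    -1.   ]]
wrist [635.5 121.3 228.5] 0.86 12.19569646523015 31.71576894858455
[] [(array([645.3, -63.3, 220.5]), 0.87)] []
scene [632.6 117.6 228.2] 0.9 6.093904253594179 28.259688604087646
[(array([636.7,  22.9, 222. ]), 0.64)] [(array([639.9, -65.2, 225.1]), 0.66)] [(array([ 579.1, -115.7,  156.8]), 0.97), (array([768.7, -56.8, 201.2]), 0.16)]
side [638.  116.6 232.3] 0.71 3.416588191771344 33.55964838909967
[(array([638. ,  15.3, 223.8]), 0.58)] [(array([642.4, -67.4, 226.1]), 0.47)] [(array([ 579. , -117. ,  163.4]), 0.61)]
```

View pics/wrist6.png

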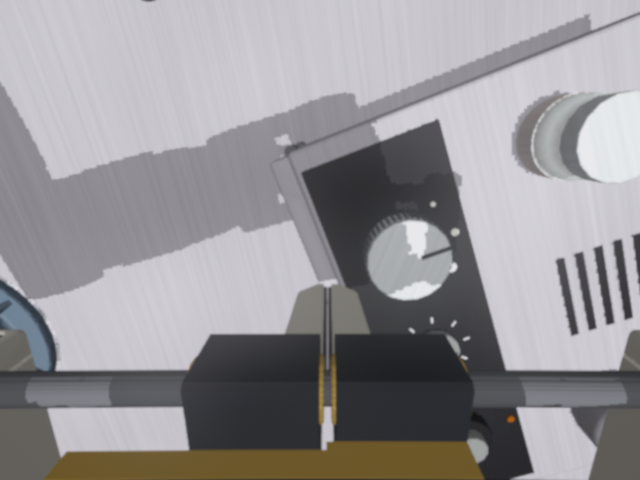

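The pointer is at about 7°, on the medium dot, and the door is still shut. Next I go over the start button.

Request:
move_arm:
  moves:
    - [-0.04,0.03,0,0,0,0,0]
    - [-0.08,0.06,0,0,0,0,0]
    - [-0.12,0.085,0,0,0,0,0]
    - [-0.15,0.105,0,0,0,0,0]
    - [-0.17,0.119,0,0,0,0,0]
    - [-0.17,0.119,0.03,0,0,0,0]
    - [-0.17,0.119,0.05,0,0,0,0]
    - [-0.17,0.119,0.056,0,0,0,0]
    - [-0.17,0.119,0.056,0,0,0,0]

```text
time_s: 13.75
ee_pos: [641.6, -63.7, 203.9]
tool_rot: [[0.165, 0.986, -0.001], [0.986, -0.165, 0.0], [0.0, -0.001, -1.0]]
force: [-0.1, -0.0, 0.2]
finger_gap: 0.004
grip_force: 0.0
```

```bash
python3 - <<'E'
from h import *
s=state();print(s["force"],s["ee_pos"],np.round(s["tool_rot"],3))
a=snap("scene","s7")[190:290,270:400,::-1]; b=snap("side")[170:245,280:380,::-1]
r=lambda i,w,h: cv2.resize(i,(w,h),interpolation=2)
cv2.imwrite("pics/c7.png",np.hstack([r(a,400,300),r(b,400,300)]))
E
```

```text
[-0.1216598  -0.01920292  0.23011789] [641.59329428 -63.68633468 203.93785852] [[ 0.165  0.986 -0.001]
 [ 0.986 -0.165  0.   ]
 [ 0.    -0.001 -1.   ]]
```

View pics/c7.png

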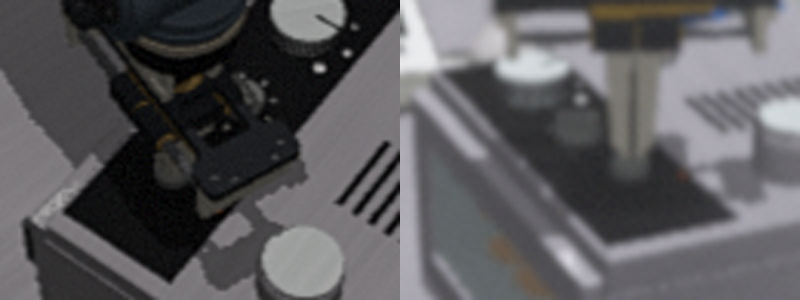

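The side view shows the fingertips just over the button, at crop (630,160), so I press.

Request:
move_arm:
  moves:
    - [0,0,0.004,0,0,0,0]
    - [0,0,0.007,0,0,0,0]
    - [0,0,0.009,0,0,0,0]
    - [0,0,0.011,0,0,0,0]
    - [0,0,0.011,0,0,0,0]
    - [0,0,0.011,0,0,0,0]

```text
time_s: 14.45
ee_pos: [642.2, -63.8, 193.8]
tool_rot: [[0.165, 0.986, 0.001], [0.986, -0.165, -0.0], [0.0, 0.001, -1.0]]
force: [2.3, 1.0, 4.1]
finger_gap: 0.005
grip_force: 2.2
```

Request:
move_arm:
  moves:
    - [0,0,0.001,0,0,0,0]
    - [0,0,0.002,0,0,0,0]
    - [0,0,0.002,0,0,0,0]
    - [0,0,0.002,0,0,0,0]

```text
time_s: 14.85
ee_pos: [642.3, -63.8, 192.9]
tool_rot: [[0.165, 0.986, 0.002], [0.986, -0.165, -0.0], [0.0, 0.002, -1.0]]
force: [-0.9, 1.9, 13.3]
finger_gap: 0.009
grip_force: 6.6
```

The button has bottomed out at 13 N. I lift clear.

Request:
move_arm:
  moves:
    - [0,0,0,0,0,0,0]
    - [0,0,-0.01,0,0,0,0]
    - [0,0,-0.05,0,0,0,0]
    - [0,0,-0.1,0,0,0,0]
    - [0,-0.04,-0.12,0,0,0,0]
    - [0,-0.08,-0.12,0,0,0,0]
    - [0,-0.08,-0.12,0,0,0,0]
    - [0,-0.08,-0.12,0,0,0,0]

```text
time_s: 15.65
ee_pos: [562.5, -50.6, 311.5]
tool_rot: [[0.165, 0.986, -0.0], [0.986, -0.165, -0.0], [-0.0, -0.0, -1.0]]
force: [0.8, -0.1, 1.0]
finger_gap: 0.005
grip_force: 0.0
```

```bash
python3 - <<'E'
from h import *
C=np.array([604.5,114.6])
for c in("scene","side"):
    snap(c)
    for l in ("fan_dial_mark","start_top","door_push","temp_dial_mark"): print(c,l,world(c,l)[:1])
s=state();print(s["force"],s["time_s"],s["ee_pos"])
E
```

```text
scene fan_dial_mark [(array([634.4, 117.4, 227.1]), 0.93)]
scene start_top [(array([640.5, -64.7, 227.1]), 0.42)]
scene door_push [(array([ 578.6, -114.2,  157.1]), 0.74)]
scene temp_dial_mark [(array([630.6,  18.7, 222.4]), 0.62)]
side fan_dial_mark [(array([636.1, 116.7, 231.4]), 0.65)]
side start_top [(array([640.2, -65.5, 223.4]), 0.64)]
side door_push [(array([ 577.2, -117.5,  159. ]), 0.83)]
side temp_dial_mark [(array([638. ,  16.4, 222.7]), 0.61)]
[ 0.29603066  0.48225879 -1.05784209] 16.15 [563.06351327 -50.62627712 311.11958931]
```

```bash
python3 -c "
from h import *
print(manip.close_job())"
```

```text
the job is handed in; nothing more can be done
None
```

I handed the job in at about 16 s: the door is shut, the fan dial is one click clockwise (low to medium), and the start button was pressed to the bottom and released. The last pictures fit this, and the temperature dial shows no turn; I didn't re-measure the bystanders, and handing in returned no verdict.

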